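# Release the honing stone from its holder

### The job

Free the honing stone from the blue holder: take the locking bar by its red handle, lift it straight up and level out of both U brackets, and lay it down (not dropped) flat with the handle up in the green tray. Then push the yellow ejector tab all the way home so that the stone slides out onto the outlet, and let the tab spring back. Do not touch the stone itself with the fingers, and leave the bottle, the brush and the buffing wheel where they are.

Things in the scene. Friction and masses are not known exactly. Their poses are not given: they have to be found in the camera images.
- holder: Blue stone holder fixed to the bench. Origin on the bench top midway between its two U brackets; z up. Base plate 200 mm in x, from y = -111 to +94 mm, top (the deck) at z = 10 mm. An open-topped channel 40 mm wide, centred on x = 0, runs between two steel rails from y = -100 to -14 mm, rail tops at z = 28 mm. The stone leaves towards +y, under where the bar lay.
- bracket_a (a point): Slot floor of the dark steel U bracket at x = +80 mm of the holder, open at the top: 16 mm long in x, slot 23 mm wide in y (bar 20 mm). This point is 16 mm above the bench, the bracket's top 50 mm. The bracket sides are 7 mm thick.
- bracket_b (a point): The same of the other U bracket, at x = -80 mm of the holder.
- outlet (a point): Centre of the outlet on the deck, at x = 0, y = +52 mm of the holder, z = 10 mm. The outlet is 74 mm wide in x, from y = +16 to +88 mm, with low grey rims (tops 20 mm above the bench) on both sides and at the far end.
- bar: Loose steel locking bar, 192 mm long (x), 20 mm wide (y), 16 mm tall, 0.3 to 0.6 kg; origin at the centre of its underside, z up. It starts lying in both U brackets, parallel to the holder's x, and blocks the stone's way. On its middle a red handle block, 60 mm long in x, 16 mm thick in y, from 16 to 50 mm above the origin, to pinch across the 16 mm. Balanced about the handle.
- bar_end_a (a point): Underside of the bar at its +x end, 96 mm from the bar's origin.
- bar_end_b (a point): Underside of the bar at its -x end, 96 mm from the bar's origin.
- stone: Loose honing stone, orange over grey, 36 mm (x) by 50 mm (y) by 22 mm tall, 0.11 kg, origin at the centre of its underside. It starts on the deck in the channel, its origin at y = -38 mm of the holder, its top 32 mm above the bench.
- ejector (a joint): Travel of the ejector slide along the holder's +y, in m: 0 at rest, 0.070 fully home against its stop. A spring pushes it back: about 3 N at rest, 10 N fully home. It drives the stone ahead of it.
- ejector_tab (a point): Middle of the top edge of the ejector's yellow upright tab, 71 mm above the bench, at x = 0, y = -90 mm of the holder at rest. The tab is 30 mm wide in x, 10 mm thick in y; push its rear face, 5 mm behind this point (-y), towards the holder's +y. Above 28 mm over the bench fingers can follow it along the channel.
- tray: Green lay-down tray fixed to the bench, 260 mm (its x) by 130 mm (y) outside, 22 mm tall, walls and floor 5 mm. Origin at the centre of its underside on the bench; inner floor 5 mm above the bench.
- oil_bottle: Bystander: standing white bottle with a red cap, 52 mm across, 120 mm tall. Origin at the centre of its underside.
- brush: Bystander: a grey-bristled hand brush with a wooden handle, about 180 mm long, lying on the bench beyond the work. Origin at its underside near its middle.
- buff: Bystander: grey buffing wheel lying flat, 90 mm across, 24 mm tall. Origin at the centre of its underside.
There are look-alikes about, which are no part of the job. Leave any black or purple look-alike of the bar alone.

How it is judged:
By the outcome, as a careful person would: the job done as asked, in the order asked, and still so for the second after the job is handed in, with the robot touching nothing.
It also fails if it takes over 64 s, if anything falls off the work surface, if the arm or the gripper's body presses on something with over 40 N, if the wrist force passes 120 N, or if a joint passes its speed limit or range.

### The arm

A 6-joint arm with a two-finger parallel gripper is mounted at the origin on the work surface. World frame = base frame: x ahead of the robot, y to its left, z up, the work surface at z = 0. Lengths are in m, angles in degrees, forces in N, time in s.
With the tool pointing down it reaches from about 0.275 to 0.825 m from the base axis. Payload 4.9 kg.
Tool frame: the origin (TCP) lies midway between the tips of the shut fingers; the grasp point (between the pads) lies 19 mm behind it; x points along the fingers, y is the direction in which the jaws open and shut, and the axes are right-handed (so a half turn about x gives the same grasp; the last joint's range is limited). The gripper opens to 85 mm and grips with 20 to 120 N. Pads are 22 mm wide; open, the fingers measure 114 mm over their backs; the gripper's body (76 mm by 85 mm) begins 54 mm behind the grasp point. The pads swing forward as they close: fully open they stand 13 mm farther back than shut.
Start: joints at [-70.886, 18.69, -11.035, 60.275, 0, 82.311], TCP at [0.248, -0.491, 0.231] pointing down, gripper open.
Joint ranges: [-152.03, 152.03], [-55.5, 102.48], [-74.3, 77.21], [-110.64, 120.58], [-84.22, 78.4], [-180, 180]. Speed limits (degrees/s): [147.25, 147.25, 180, 180, 180, 180].

### API

Orientations are given as [roll, pitch, yaw] about the fixed x, y, z axes, in that order (R = Rz(yaw) Ry(pitch) Rx(roll)).
In Python, from cell import state, viewer, job gives the robot as it stands.
- The arm moves only by the tool servo_tool, never from a script. Its argument "motion" is a list of rows, each a list of 3 entries, a list of its own where there are three numbers: the shift along the world's x, y, z in mm, then the turn, a rotation vector about the world's x, y, z in rad, then the opening, from -1 (shut) to 1 (fully open). A call has exactly 8 rows; each row shifts and turns the commanded pose from where the row before left it; what a row does not reach is not made up. A row lasts 1/8 s, in which the tool goes at most 62.5 mm and 10.7 degrees, less where a joint would pass 70% of its speed; a pose out of reach is approached as far as the arm can. A call with a gripper value outside its range is refused whole. The fingers move at their own pace and stop on an object; the grip force is fixed at half the most. Time passes only in rows, so rows that do not move let the fingers close, or fill a call up. It gives the time, the measured TCP pose, the force and the opening at its end, in the units of the state.
- state(): the state, without advancing time (a new reading comes with each control period).
- viewer.grab_frame(name): name is "scene" or "top" or "wrist"; returns a dict with "frame" (480x640x3 uint8, red, green, blue), "mtx" (3x3 intrinsics, pixels), "k1" (the pictures are not rectified: a ray, as slopes to the right and down, at radius r is drawn at 1 + k1 r^2 times it, then the intrinsics apply), "rvec" (rotation vector, rad) and "tvec" (3), from world to camera coordinates, as OpenCV has them. Camera axes: x right, y down, z forward; pixel columns grow to the right and rows downward; lengths in m; the calibration is good to about 2 mm. A picture is of the moment at which its call begins. There is no depth.
- job.close_job(): hands the job in, once; it reports no verdict.
The state is a dict: "time": time; "qpos": joint angles; "dq": joint speeds; "joint_efforts": joint torques, N m; "tcp_pos": TCP position; "tcp_rot": TCP orientation; "force": force on the tool from outside, world axes, zero at the start; "ft_torque": the same for the moment, N m; "opening": finger opening in m.
Only numpy, scipy, OpenCV 4.12 (cv2) and the standard library are available. Lean on these libraries where they do the work, as an engineer would, in place of code of your own. Each camera call takes 0.05 s, during which the arm holds its last target.

## Working session

There is one attempt and no reset: what is moved stays moved. The work goes in short steps, Python scripts to look and compute and a tool call to move; the robot and the scene stay as the last step left them, time stands still between calls to the robot, and variables do not carry over. Pictures are saved under pics/ and viewed, and the job is handed in when it is done.

Besides the shell and the picture viewer there is one more tool, called after "Emit:" by a JSON object that holds its "method" and its "body". servo_tool: Moves the arm, as the interface text tells. Its arguments: {"type":"object","properties":{"motion":{"type":"array","items":{"type":"array"}}},"required":["motion"]}

```bash
ls; mkdir -p pics; cat > h.py <<'E'
import numpy as np, cv2, json
from cell import state, viewer, job
def grab(name, tag):
    d=viewer.grab_frame(name); cv2.imwrite(f'pics/{tag}.png', d['frame'][:,:,::-1])
    np.savez(f'pics/{tag}.npz', **{k:np.array(v) for k,v in d.items()}); return d
def ld(tag): return dict(np.load(f'pics/{tag}.npz'))
def dist(k): return np.array([float(k),0,0,0,0])
def ray(d,u,v):
    p=cv2.undistortPoints(np.array([[[u,v]]],float),d['mtx'],dist(d['k1']),None)[0,0] if 0 else None
    K=d['mtx']; a=np.array([(u-K[0,2])/K[0,0],(v-K[1,2])/K[1,1]]); x=a.copy()
    for _ in range(50): x=a/(1+float(d['k1'])*(x@x))
    R=cv2.Rodrigues(d['rvec'].astype(float))[0]; t=d['tvec'].reshape(3)
    return -R.T@t, R.T@np.array([x[0],x[1],1])
def pz(d,u,v,z):
    c,r=ray(d,u,v); return c+r*(z-c[2])/r[2]
def proj(d,P):
    return cv2.projectPoints(np.array(P,float).reshape(-1,1,3),d['rvec'],d['tvec'],d['mtx'],dist(d['k1']))[0][:,0]
def crop(tag,x0,y0,x1,y1,s,out):
    im=cv2.imread(f'pics/{tag}.png')[y0:y1,x0:x1]; cv2.imwrite(f'pics/{out}.png',cv2.resize(im,None,fx=s,fy=s,interpolation=cv2.INTER_CUBIC))
E
python3 - <<'E'
from h import *
for n in ['scene','top','wrist']:
    d=grab(n,n+'0'); print(n,d['mtx'].tolist(),d['k1'],ray(d,320,240))
print(state())
E
```

```text
pics
scene [[465.49784779422214, 0.0, 313.01728119461194], [0.0, 465.49784779422214, 241.30536226986453], [0.0, 0.0, 1.0]] 0.004084247146490893 (array([ 0.88929508, -0.61723496,  1.16162134]), array([-0.28480012,  0.48879129, -0.82474533]))
top [[587.0765387536384, 0.0, 310.8157450871126], [0.0, 587.0765387536384, 242.3025864651828], [0.0, 0.0, 1.0]] -0.10662905162869842 (array([0.43732923, 0.00720772, 1.55406679]), array([ 0.04244401, -0.01371454, -0.9991349 ]))
wrist [[431.19516806769826, 0.0, 316.18559810682206], [0.0, 431.19516806769826, 234.79180027884084], [0.0, 0.0, 1.0]] -0.10153637567975297 (array([ 0.32036484, -0.45352006,  0.37392306]), array([-0.28510015, -0.15245881, -0.94641342]))
{'time': 0.15, 'qpos': array([-7.08883595e+01,  1.87230509e+01, -1.10778279e+01,  6.02767402e+01,
       -4.97918217e-04,  8.23118451e+01]), 'dq': array([-0.03813341, -0.11579407,  0.20743962, -0.04409709, -0.01250498,
       -0.02991211]), 'joint_efforts': array([ 2.14050189e-03, -4.43705070e+01,  2.62663919e+01,  1.04171838e-02,
        7.11018060e-05, -3.77849943e-06]), 'tcp_pos': array([ 0.24784845, -0.490487  ,  0.23068252]), 'tcp_rot': array([-97.32061384,  89.92237931, 109.47918185]), 'force': array([ 0.59097243, -0.21058697, -0.03961761]), 'ft_torque': array([-0.03171018,  0.02936639, -0.03725715]), 'opening': 0.08527942112874376}
```

View pics/scene0.png

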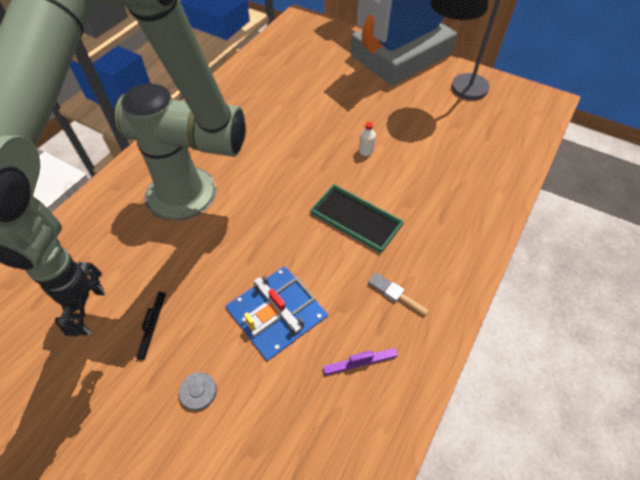

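View pics/top0.png

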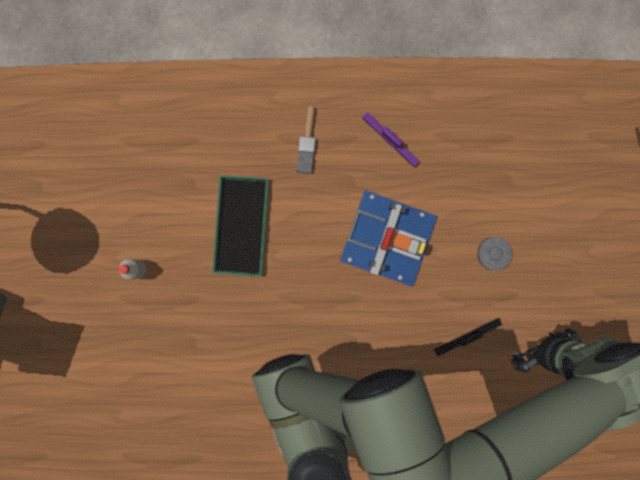

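View pics/wrist0.png

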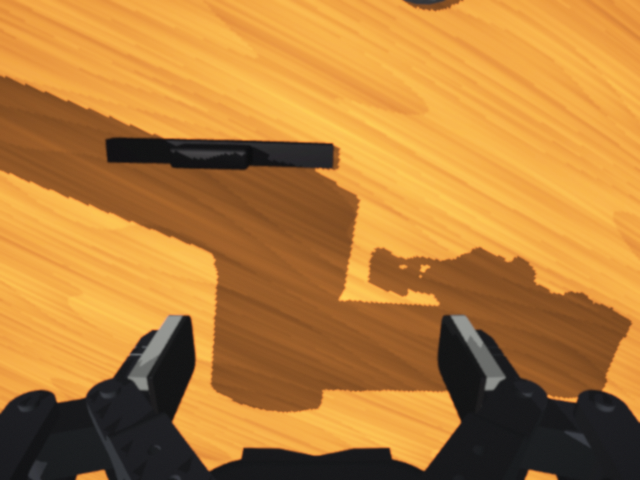

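Candidates for the bar are the grey bar with the red handle in the holder (top 388,239), a black one (top 468,337) and a purple one (top 391,139). Only the grey one is steel, has a red handle and lies in the U brackets. I'll confirm that in an enlarged crop.

```bash
python3 - <<'E'
from h import *
crop('top0',335,185,445,290,7,'ctop'); crop('scene0',220,260,335,360,6.5,'cscene'); crop('top0',205,170,280,283,5,'ctray')
E
```

```text
(no output)
```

View pics/ctop.png

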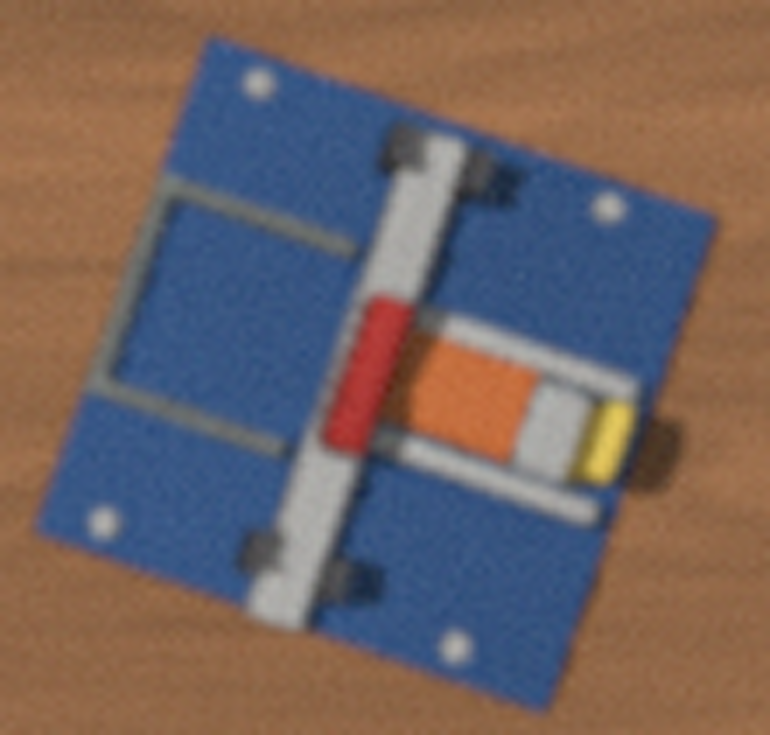

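View pics/cscene.png

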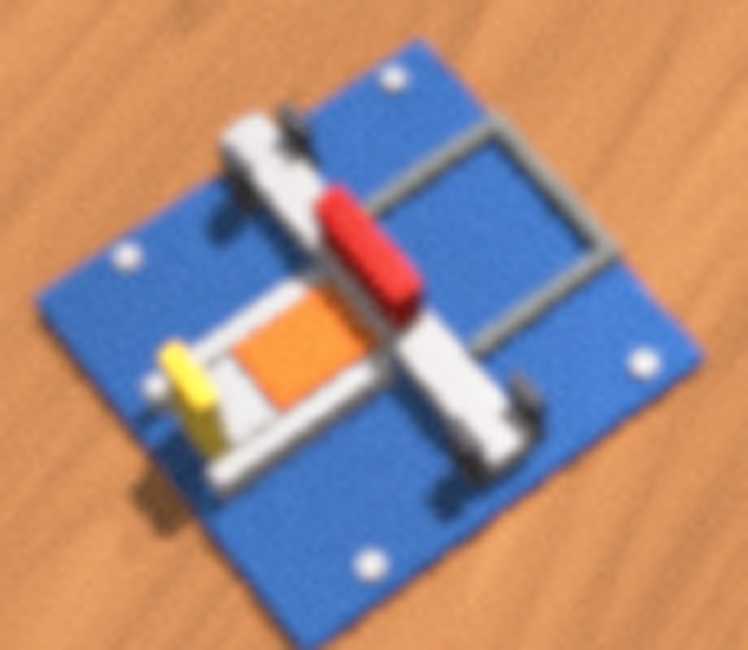

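View pics/ctray.png

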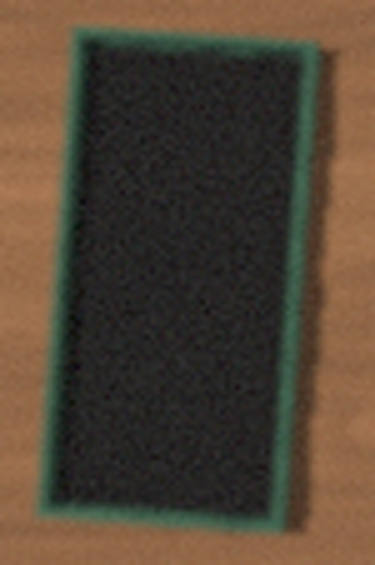

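```bash
cat > m1.py <<'E'
from h import *
from scipy.optimize import least_squares
def fit(obs,x0):
    # obs: list (d, local Nx3, px Nx2)
    def T(p,L): c,s=np.cos(p[2]),np.sin(p[2]); return np.c_[p[0]+c*L[:,0]-s*L[:,1],p[1]+s*L[:,0]+c*L[:,1],L[:,2]]
    f=lambda p:np.concatenate([(proj(d,T(p,L))-px).ravel() for d,L,px in obs])
    r=least_squares(f,x0); return r.x,r.fun.reshape(-1,2)
t=ld('top0'); s=ld('scene0')
un=lambda a,k,o:(np.array(a,float)+.5)/k-.5+np.array(o)
H=np.array([[100,94,10],[100,-111,10],[-100,-111,10],[-100,94,10]])/1000.
pt=un([(210,38),(718,215),(550,712),(38,533)],7,(335,185))
ps=un([(706,360),(305,648),(38,300),(422,38)],6.5,(220,260))
x0=[.43,-.1,-.3]
for n,o in [('top',[(t,H,pt)]),('scene',[(s,H,ps)]),('both',[(t,H,pt),(s,H,ps)])]:
    p,r=fit(o,x0); print(n,p[:2],np.degrees(p[2]),r.round(1).tolist())
# bar handle & ends
rt=un([(393,297),(413,305),(345,455),(322,447)],7,(335,185))
print('handle top',np.mean([pz(t,*q,.066)[:2] for q in rt],0),[pz(t,*q,.066)[:2].round(4).tolist() for q in rt])
Tr=np.array([[130,65,22],[130,-65,22],[-130,-65,22],[-130,65,22]])/1000.
pq=un([(77,28),(318,42),(283,531),(39,516)],5,(205,170))
p,r=fit([(t,Tr,pq)],[.43,.25,0]); print('tray',p[:2],np.degrees(p[2]),r.round(1).tolist())
E
python3 m1.py
python3 - <<'E'
from h import *
crop('scene0',300,180,410,255,7,'ctr2')
E
```

```text
top [ 0.50898691 -0.18765038] -19.92090691956966 [[-0.1, -0.4], [0.3, -0.2], [0.1, 0.3], [-0.3, 0.3]]
scene [ 0.50972312 -0.18595665] -20.506125719122764 [[0.5, -0.4], [0.1, 1.1], [-0.8, -0.7], [0.3, -0.3]]
both [ 0.50935731 -0.18684759] -20.186775478135115 [[-0.2, -0.7], [0.1, -0.1], [-0.5, 0.3], [-0.7, -0.1], [0.2, -0.5], [0.1, 1.4], [-1.2, -0.2], [-0.3, -0.1]]
handle top [ 0.50286453 -0.18402463] [[0.5315, -0.1935], [0.5285, -0.2008], [0.4743, -0.1751], [0.4773, -0.1667]]
tray [0.54363417 0.19425123] -4.559616098328412 [[-0.5, -0.7], [0.4, -0.3], [0.4, 0.7], [-0.3, 0.3]]
```

View pics/ctr2.png

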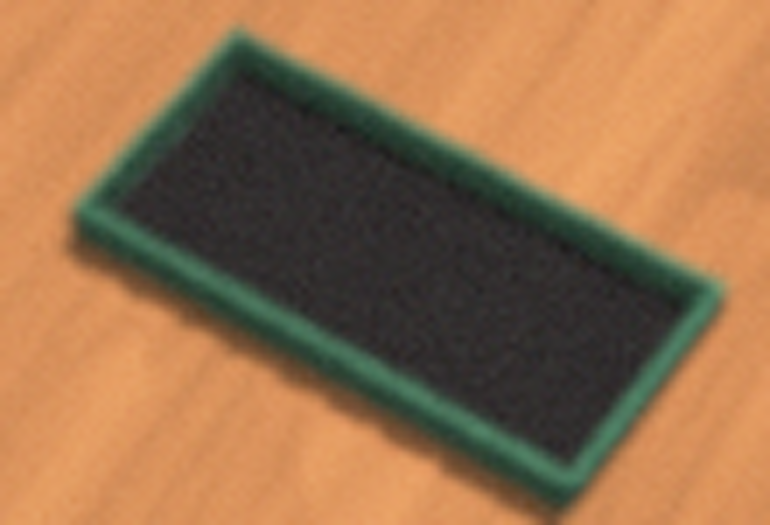

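```bash
cat >> h.py <<'E'
from scipy.spatial.transform import Rotation as Rn
def goto(p,jaw_deg):
    """needed shift mm and rotvec to put TCP at p, tool x down, jaw axis along world angle jaw_deg (mod 180)"""
    st=state(); R=Rn.from_euler('xyz',st['tcp_rot'],degrees=True)
    out=[]
    for a in (jaw_deg,jaw_deg+180):
        y=np.array([np.cos(np.radians(a)),np.sin(np.radians(a)),0]); x=np.array([0,0,-1.]); 
        G=Rn.from_matrix(np.c_[x,y,np.cross(x,y)]); out.append((G*R.inv()).as_rotvec())
    out.sort(key=np.linalg.norm)
    print('t',st['time'],'tcp',st['tcp_pos'].round(4),'jawaxis',np.degrees(np.arctan2(*R.as_matrix()[[1,0],1])).round(2),'q',st['qpos'].round(1),'op',st['opening'].round(4),'F',st['force'].round(1))
    print('shift mm',((np.array(p)-st['tcp_pos'])*1000).round(1),'rot',out[0].round(3),'alt',out[1].round(3))
E
python3 -c "
from h import *
goto((.503,-.185,.19),69.8)"
```

```text
Traceback (most recent call last):
  File "h.py", line 29, in goto
    print('t',st['time'],'tcp',st['tcp_pos'].round(4),'jawaxis',np.degrees(np.arctan2(*R.as_matrix()[[1,0],1])).round(2),'q',st['qpos'].round(1),'op',st['opening'].round(4),'F',st['force'].round(1))
                                                                                                                                                      ^^^^^^^^^^^^^^^^^^^
AttributeError: 'float' object has no attribute 'round'
```

```bash
sed -i "s/st\['opening'\].round(4)/round(st['opening'],4)/" h.py
python3 -c "
from h import *
goto((.503,-.185,.19),69.8)"
```

```text
t 0.15 tcp [ 0.2478 -0.4905  0.2307] jawaxis -63.2 q [-70.9  18.7 -11.1  60.3  -0.   82.3] op 0.0853 F [ 0.6 -0.2 -0. ]
shift mm [255.2 305.5 -40.7] rot [-0.001  0.    -0.82 ] alt [-0.000e+00 -2.000e-03  2.321e+00]
```

Emit:
{"method": "servo_tool", "body": {"motion": [[[16,19,0],[0,0,0.145],1],[[16,19,0],[0,0,0.145],1],[[16,19,0],[0,0,0.145],1],[[16,19,0],[0,0,0.145],1],[[16,19,0],[0,0,0.145],1],[[16,19,0],[0,0,0.145],1],[[16,19,0],[0,0,0.145],1],[[16,19,0],[0,0,0.145],1]]}}

```text
time: 1.15
tcp_pos: [0.3764, -0.3381, 0.231]
tcp_rot: [-147.9, 90.0, 125.6]
force: [0.3, -0.5, -0.6]
opening: 0.0859
```

Emit:
{"method": "servo_tool", "body": {"motion": [[[16,19,0],[0,0,0.145],0.1],[[16,19,0],[0,0,0.145],0.1],[[16,19,0],[0,0,0.145],0.1],[[16,19,0],[0,0,0.145],0.1],[[16,19,0],[0,0,0.145],0.1],[[16,19,0],[0,0,0.145],0.1],[[16,19,0],[0,0,0.145],0.1],[[16,19,0],[0,0,0.145],0.1]]}}

```text
time: 2.15
tcp_pos: [0.5043, -0.1861, 0.231]
tcp_rot: [170.6, 90.0, 150.6]
force: [-0.3, -0.1, 0.3]
opening: 0.0469
```

```bash
python3 -c "
from h import *
d=grab('wrist','w1'); goto((.503,-.185,.19),69.8)
t=d
"
```

```text
t 2.2 tcp [ 0.5059 -0.1841  0.231 ] jawaxis 70.33 q [-27.9  17.5 -12.8  59.7   0.1  -8.3] op 0.047 F [0.6 1.6 0. ]
shift mm [ -2.9  -0.9 -41. ] rot [-0.002  0.001 -0.009] alt [-2.000e-03 -3.000e-03  3.132e+00]
```

View pics/w1.png

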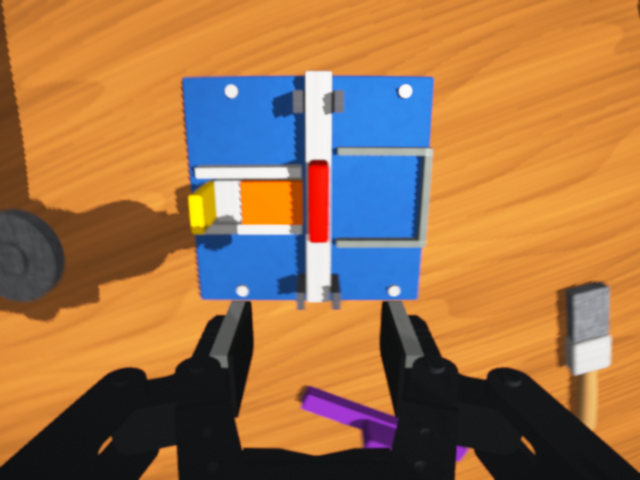

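```bash
cat >> m1.py <<'E'
print('--wrist'); w=ld('w1')
pw=np.array([(417,299),(201,299),(183,77),(433,76)],float)
p,r=fit([(w,H,pw)],x0); print('w',p[:2],np.degrees(p[2]),r.round(1).tolist())
p,r=fit([(w,H,pw),(t,H,pt),(s,H,ps)],x0); print('all',p[:2],np.degrees(p[2]),r.round(1).tolist())
q=[pz(w,*a,.066)[:2] for a in [(309.5,161),(327.5,161),(327,242),(309,242)]]
print('handle',np.mean(q,0),np.array(q).round(4).tolist())
q=[pz(w,*a,.032)[:2] for a in [(319,72),(318,301)]]; print('bar ends',np.mean(q,0),q, np.degrees(np.arctan2(*(q[1]-q[0])[::-1])))
E
python3 m1.py|sed -n '/wrist/,$p'; python3 -c "
from h import *
crop('w1',280,60,360,310,2.4,'cw1')"
```

```text
--wrist
w [ 0.50967138 -0.18505702] -19.987055222419432 [[0.7, 0.8], [-0.4, 0.8], [-1.6, -0.7], [1.3, -0.2]]
all [ 0.50960395 -0.18537553] -20.02794233392922 [[0.2, 0.9], [-0.8, 0.7], [-1.9, -0.7], [1.0, -0.1], [-0.9, -0.7], [-0.5, -0.3], [-0.9, 0.1], [-1.2, -0.0], [0.6, -1.0], [0.7, 1.0], [-0.8, -0.5], [-0.1, -0.5]]
handle [ 0.50224831 -0.18253288] [[0.4713, -0.178], [0.4757, -0.1659], [0.5333, -0.1868], [0.5286, -0.1996]]
bar ends [ 0.5044577  -0.18297005] [array([ 0.41501593, -0.15009851]), array([ 0.59389947, -0.21584159])] -20.179333409996072
```

View pics/cw1.png

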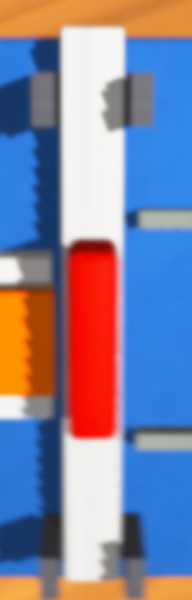

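Emit:
{"method": "servo_tool", "body": {"motion": [[[-1,1,-20],[0,0,-0.007],0.1],[[-1,0,-20],[0,0,0],0.1],[[-1,0,-20],[0,0,0],0.1],[[0,0,-20],[0,0,0],0.1],[[0,0,-20],[0,0,0],0.1],[[0,0,0],[0,0,0],0.1],[[0,0,0],[0,0,0],0.1],[[0,0,0],[0,0,0],0.1]]}}

```text
time: 3.2
tcp_pos: [0.5016, -0.1863, 0.1322]
tcp_rot: [-9.8, 89.9, -30.5]
force: [-0.5, -0.9, 0.3]
opening: 0.0472
```

```bash
python3 -c "
from h import *
d=grab('wrist','w2'); goto((.503,-.1832,.037),69.9)"
```

```text
t 3.25 tcp [ 0.5016 -0.1863  0.1322] jawaxis 69.32 q [-28.3  22.1 -21.7  46.1  -0.   -7.6] op 0.0469 F [ 0.3  0.5 -0.2]
shift mm [  1.4   3.1 -95.2] rot [0.001 0.001 0.01 ] alt [ 2.000e-03 -1.000e-03 -3.131e+00]
```

View pics/w2.png

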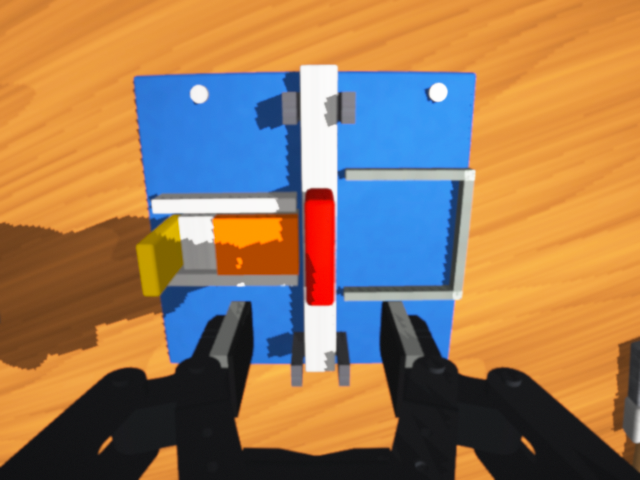

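```bash
python3 - <<'E'
from h import *
w=ld('w2')
q=[pz(w,*a,.066)[:2] for a in [(305.5,189),(333.5,189),(335,304),(306.5,304)]]
print('handle',np.mean(q,0),np.array(q).round(4).tolist())
q=[pz(w,*a,.032)[:2] for a in [(319,66),(320.5,371)]]; print('bar ends',np.mean(q,0),q, np.degrees(np.arctan2(*(q[1]-q[0])[::-1])))
E
```

```text
handle [ 0.50017729 -0.18232478] [[0.468, -0.178], [0.4728, -0.165], [0.5327, -0.1859], [0.5272, -0.2004]]
bar ends [ 0.50409409 -0.1836646 ] [array([ 0.41437604, -0.15048223]), array([ 0.59381213, -0.21684698])] -20.297002044510407
```

Emit:
{"method": "servo_tool", "body": {"motion": [[[1,3,-20],[0,0,0.009],0.1],[[0,0,-20],[0,0,0],0.1],[[0,0,-20],[0,0,0],0.1],[[0,0,-15],[0,0,0],0.1],[[0,0,-10],[0,0,0],0.1],[[0,0,-10],[0,0,0],0.1],[[0,0,0],[0,0,0],0.1],[[0,0,0],[0,0,0],0.1]]}}

```text
time: 4.25
tcp_pos: [0.5023, -0.1831, 0.0366]
tcp_rot: [-9.1, 90.0, -29.3]
force: [-0.3, -0.4, 0.3]
opening: 0.0469
```

```bash
python3 -c "
from h import *
d=grab('wrist','w3'); goto((.503,-.1832,.037),69.9)"
```

```text
t 4.3 tcp [ 0.5024 -0.1831  0.0367] jawaxis 69.84 q [-27.9  29.2 -27.2  33.5   0.   -7.8] op 0.0472 F [0.4 0.2 0.3]
shift mm [ 0.6 -0.1  0.3] rot [0.    0.001 0.001] alt [ 1.000e-03 -1.000e-03 -3.141e+00]
```

View pics/w3.png

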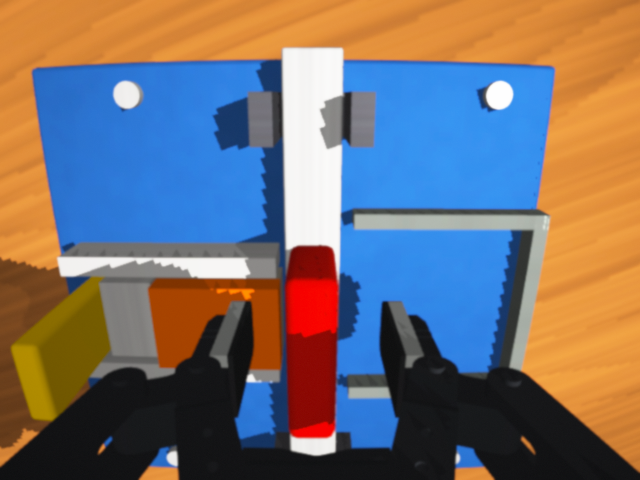

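Emit:
{"method": "servo_tool", "body": {"motion": [[[-0.5,-1.4,0],[0,0,0],0.1],[[0,0,0],[0,0,0],-0.3],[[0,0,0],[0,0,0],-0.5],[[0,0,0],[0,0,0],-1],[[0,0,0],[0,0,0],-1],[[0,0,0],[0,0,0],-1],[[0,0,0],[0,0,0],-1],[[0,0,0],[0,0,0],-1]]}}

```text
time: 5.3
tcp_pos: [0.5017, -0.1845, 0.0365]
tcp_rot: [-27.7, 90.0, -47.8]
force: [-0.0, 0.4, 5.3]
opening: 0.0152
```

Emit:
{"method": "servo_tool", "body": {"motion": [[[0,0,4],[0,0,0],-1],[[0,0,6],[0,0,0],-1],[[0,0,8],[0,0,0],-1],[[0,0,10],[0,0,0],-1],[[0,0,15],[0,0,0],-1],[[0,0,15],[0,0,0],-1],[[0,0,15],[0,0,0],-1],[[0,0,12],[0,0,0],-1]]}}

```text
time: 6.3
tcp_pos: [0.5018, -0.1845, 0.1226]
tcp_rot: [-9.0, 89.9, -29.2]
force: [-0.7, 0.1, -2.3]
opening: 0.0151
```

```bash
python3 -c "
from h import *
d=grab('wrist','w4'); d=grab('scene','s4'); goto((.5436,.1943,.15),85.4)
crop('s4',190,200,350,380,4,'cs4')"
```

```text
t 6.4 tcp [ 0.5026 -0.1849  0.123 ] jawaxis 69.85 q [-28.1  22.7 -22.3  44.8   0.   -7.9] op 0.015 F [-0.6  0.  -3. ]
shift mm [ 41.  379.2  27. ] rot [0.001 0.003 0.271] alt [ 4.00e-03 -1.00e-03 -2.87e+00]
```

View pics/w4.png

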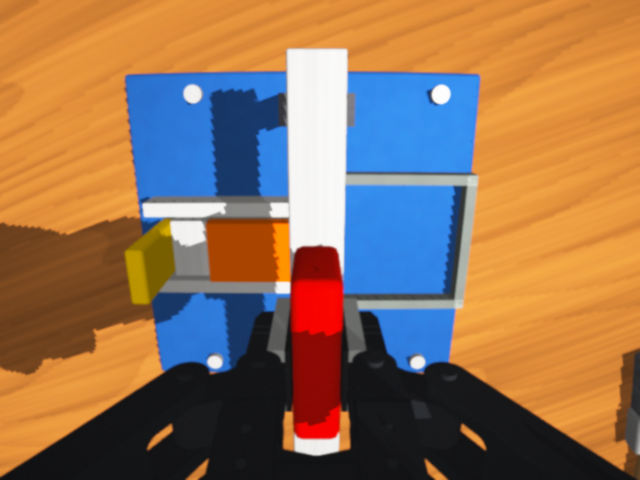

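View pics/cs4.png

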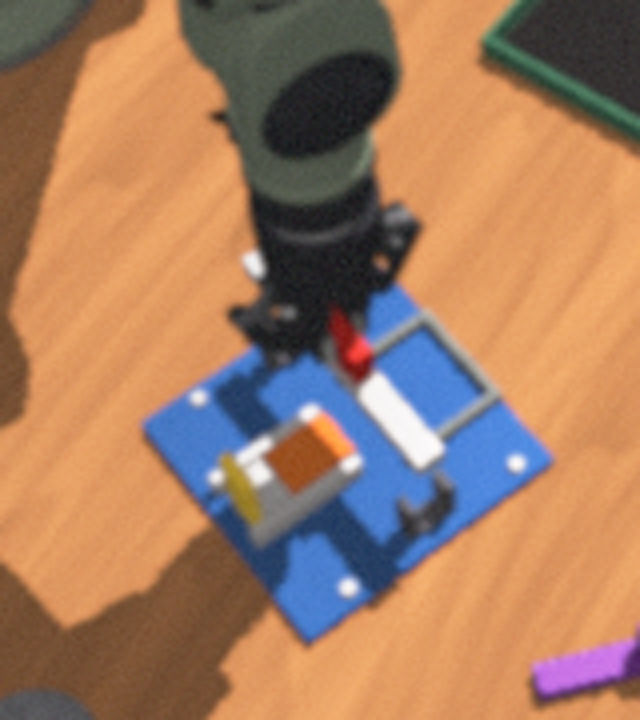

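Emit:
{"method": "servo_tool", "body": {"motion": [[[2,20,0],[0,0,0.027],-1],[[4,35,0],[0,0,0.027],-1],[[4,40,0],[0,0,0.027],-1],[[5,45,0],[0,0,0.027],-1],[[5,45,0],[0,0,0.027],-1],[[5,45,0],[0,0,0.027],-1],[[5,45,0],[0,0,0.027],-1],[[4,40,0],[0,0,0.027],-1]]}}

```text
time: 7.4
tcp_pos: [0.5344, 0.1333, 0.1205]
tcp_rot: [178.3, 89.9, 170.7]
force: [-0.6, -0.7, -3.1]
opening: 0.0149
```

Emit:
{"method": "servo_tool", "body": {"motion": [[[4,34,0],[0,0,0.027],-1],[[2,20,0],[0,0,0.027],-1],[[1,10,0],[0,0,0],-1],[[0,0,-15],[0,0,0],-1],[[0,0,-15],[0,0,0],-1],[[0,0,-10],[0,0,0],-1],[[0,0,0],[0,0,0],-1],[[0,0,0],[0,0,0],-1]]}}

```text
time: 8.4
tcp_pos: [0.5428, 0.1944, 0.0814]
tcp_rot: [13.6, 90.0, 8.9]
force: [1.3, -0.0, -2.3]
opening: 0.015
```

```bash
python3 -c "
from h import *
d=grab('wrist','w5'); goto((.5436,.1943,.0256),85.4)"
```

```text
t 8.45 tcp [0.543  0.1946 0.0817] jawaxis 85.29 q [ 12.4  29.4 -18.3  42.3   0.   17.1] op 0.015 F [ 0.7 -0.3 -3. ]
shift mm [  0.6  -0.3 -56.1] rot [-0.     0.001  0.002] alt [ 1.00e-03  0.00e+00 -3.14e+00]
```

View pics/w5.png

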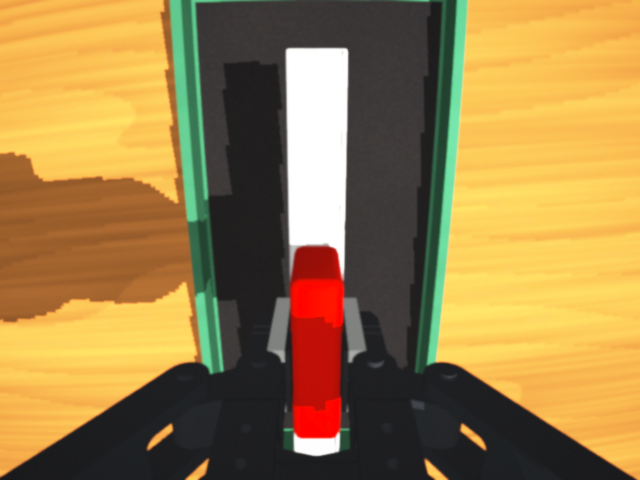

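Emit:
{"method": "servo_tool", "body": {"motion": [[[0,0,-15],[0,0,0],-1],[[0,0,-15],[0,0,0],-1],[[0,0,-10],[0,0,0],-1],[[0,0,-6],[0,0,0],-1],[[0,0,-4],[0,0,0],-1],[[0,0,-3],[0,0,0],-1],[[0,0,0],[0,0,0],-1],[[0,0,0],[0,0,0],-1]]}}

```text
time: 9.45
tcp_pos: [0.5428, 0.1947, 0.0286]
tcp_rot: [16.6, 90.0, 11.9]
force: [-0.2, 0.3, -3.4]
opening: 0.015
```

Emit:
{"method": "servo_tool", "body": {"motion": [[[0,0,-1],[0,0,0],-1],[[0,0,-1],[0,0,0],-1],[[0,0,-0.5],[0,0,0],-1],[[0,0,-0.5],[0,0,0],-1],[[0,0,0],[0,0,0],-1],[[0,0,0],[0,0,0],-1],[[0,0,0],[0,0,0],-1],[[0,0,0],[0,0,0],-1]]}}

```text
time: 10.45
tcp_pos: [0.5425, 0.1947, 0.0256]
tcp_rot: [-9.4, 90.0, -14.1]
force: [-3.4, -0.3, 4.8]
opening: 0.0154
```

Emit:
{"method": "servo_tool", "body": {"motion": [[[0,0,0],[0,0,0],-0.5],[[0,0,0],[0,0,0],-0.4],[[0,0,0],[0,0,0],-0.2],[[0,0,0],[0,0,0],0],[[0,0,0],[0,0,0],0],[[0,0,4],[0,0,0],0],[[0,0,6],[0,0,0],0],[[0,0,10],[0,0,0],0]]}}

```text
time: 11.45
tcp_pos: [0.5424, 0.1947, 0.0458]
tcp_rot: [-163.8, 90.0, -168.5]
force: [-0.8, -0.9, 0.2]
opening: 0.0428
```

```bash
python3 -c "
from h import *
d=grab('wrist','w6'); goto((.5436,.1943,.17),85.4)"
```

```text
t 11.5 tcp [0.5434 0.1949 0.0473] jawaxis 85.32 q [ 12.4  31.9 -20.1  38.    0.   17.1] op 0.0424 F [0.7 0.1 1.2]
shift mm [  0.2  -0.6 122.7] rot [-0.     0.002  0.001] alt [ 3.00e-03  1.00e-03 -3.14e+00]
```

View pics/w6.png

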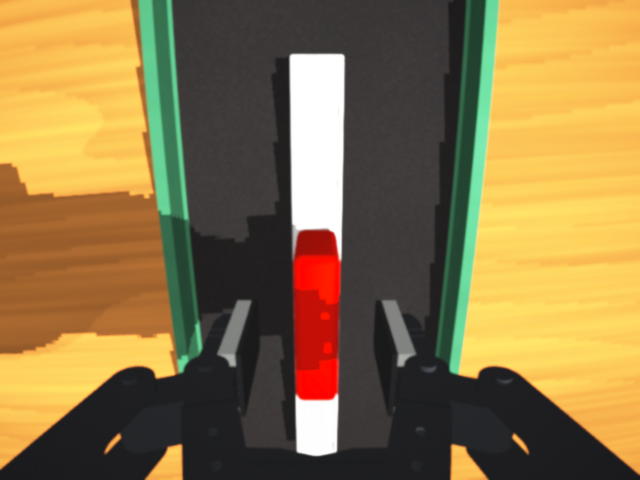

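Emit:
{"method": "servo_tool", "body": {"motion": [[[0,0,20],[0,0,0],0],[[0,0,40],[0,0,0],0],[[0,0,40],[0,0,0],0],[[-4,-24,20],[0,0,-0.1],-1],[[-5,-34,0],[0,0,-0.115],-1],[[-5,-34,0],[0,0,-0.115],-1],[[-5,-34,0],[0,0,-0.115],-1],[[-5,-34,0],[0,0,-0.115],-1]]}}

```text
time: 12.5
tcp_pos: [0.5185, 0.0336, 0.1659]
tcp_rot: [30.3, 89.9, -6.7]
force: [0.7, -0.5, 0.7]
opening: 0.0002
```

```bash
python3 -c "
from h import *
d=grab('wrist','w7');d=grab('scene','s7'); goto((.468,-.299,.16),-20.1)
crop('s7',290,170,430,270,5,'cs7')
print(pz(ld('top0'),495,253,.024))"
```

```text
t 12.6 tcp [0.5183 0.0321 0.1658] jawaxis 52.95 q [ -4.6  18.6 -21.4  50.   -0.1  32.5] op -0.0 F [-0.3  0.3  0.8]
shift mm [ -50.3 -331.1   -5.8] rot [ 1.000e-03 -0.000e+00 -1.275e+00] alt [0.000e+00 1.000e-03 1.867e+00]
[ 0.46253761 -0.47428667  0.024     ]
```

View pics/cs7.png

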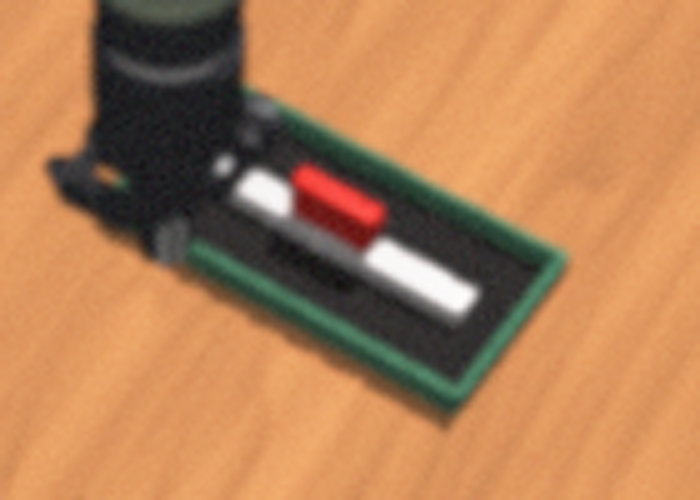

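The bar lies flat in the tray with its handle up. Next is the ejector.

Emit:
{"method": "servo_tool", "body": {"motion": [[[-4,-28,0],[0,0,-0.107],-1],[[-4,-28,0],[0,0,-0.107],-1],[[-4,-28,0],[0,0,-0.107],-1],[[-4,-28,0],[0,0,-0.107],-1],[[-4,-28,0],[0,0,-0.107],-1],[[-4,-28,0],[0,0,-0.107],-1],[[-4,-28,0],[0,0,-0.107],-1],[[-4,-28,0],[0,0,-0.107],-1]]}}

```text
time: 13.6
tcp_pos: [0.4869, -0.1897, 0.1657]
tcp_rot: [82.7, 89.9, -3.3]
force: [0.6, 0.9, 0.1]
opening: 0.0003
```

Emit:
{"method": "servo_tool", "body": {"motion": [[[-5,-28,0],[0,0,-0.107],-1],[[-5,-28,0],[0,0,-0.107],-1],[[-4,-26,0],[0,0,-0.107],-1],[[-4,-25,0],[0,0,-0.098],-1],[[0,0,-10],[0,0,0],-1],[[0,0,-10],[0,0,0],-1],[[0,0,0],[0,0,0],-1],[[0,0,0],[0,0,0],-1]]}}

```text
time: 14.6
tcp_pos: [0.4687, -0.2955, 0.1453]
tcp_rot: [-133.3, 90.0, 116.9]
force: [1.0, 0.4, 0.6]
opening: 0.0005
```

```bash
python3 -c "
from h import *
d=grab('wrist','w8');d=grab('scene','s8'); goto((.468,-.299,.04),-20.1)
crop('s8',190,220,350,370,4.5,'cs8')"
```

```text
t 14.7 tcp [ 0.4689 -0.296   0.1456] jawaxis -19.77 q [-39.9  23.2 -17.7  49.1   0.   69.9] op -0.0 F [0.5 0.2 0.7]
shift mm [  -0.9   -3.  -105.6] rot [ 0.     0.    -0.006] alt [-1.000e-03  0.000e+00  3.136e+00]
```

View pics/w8.png

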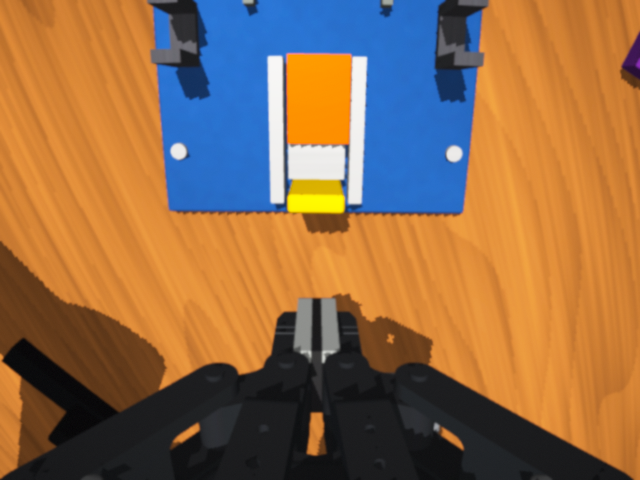

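View pics/cs8.png

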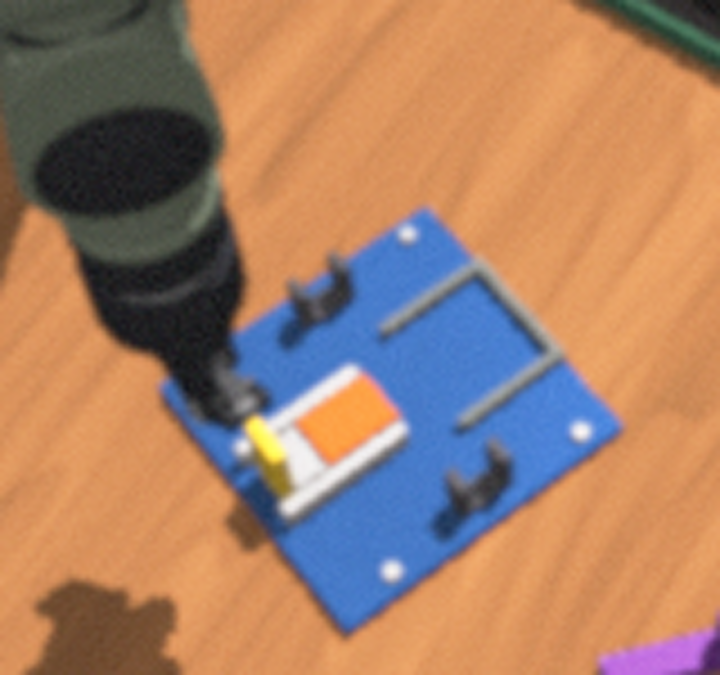

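```bash
python3 - <<'E'
from h import *
w=ld('w8')
p=(pz(w,289,212.5,.071)+pz(w,344,212.5,.071))/2
f=(pz(w,289,195,.071)+pz(w,344,195,.071))/2
print('rear edge',p,'front',f)
h=np.array([.5096,-.1855]); a=np.radians(-20.1); X=np.array([np.cos(a),np.sin(a)]); Y=np.array([-np.sin(a),np.cos(a)])
for q in (p[:2],f[:2],state()['tcp_pos'][:2]): print((q-h)@X,(q-h)@Y)
print('X',X,'Y',Y)
E
```

```text
rear edge [ 0.47686081 -0.27492549  0.071     ] front [ 0.48002286 -0.26612102  0.071     ]
-1.324741366286853e-05 -0.09523010091948576
-6.952318374898806e-05 -0.0858752106907204
-0.00027758592169062454 -0.11776645009841062
X [ 0.93909425 -0.34365969] Y [0.34365969 0.93909425]
```

Emit:
{"method": "servo_tool", "body": {"motion": [[[-1,-3,-15],[0,0,-0.006],-1],[[0,0,-20],[0,0,0],-1],[[0,0,-20],[0,0,0],-1],[[0,0,-20],[0,0,0],-1],[[0,0,-20],[0,0,0],-1],[[0,0,-10],[0,0,0],-1],[[0,0,0],[0,0,0],-1],[[2,5.5,0],[0,0,0],-1]]}}

```text
time: 15.7
tcp_pos: [0.47, -0.2943, 0.0408]
tcp_rot: [71.7, 89.9, -38.5]
force: [-0.7, 0.3, 0.4]
opening: 0.0001
```

```bash
cat > loc.py <<'E'
from h import *
h_=np.array([.5096,-.1855]); a=np.radians(-20.1); X=np.array([np.cos(a),np.sin(a)]); Y=np.array([-np.sin(a),np.cos(a)])
def loc(q): q=np.array(q)[:2]; return np.round([1000*(q-h_)@X,1000*(q-h_)@Y],1)
E
python3 -c "
from loc import *
d=grab('wrist','w9'); st=state(); print(st['tcp_pos'],loc(st['tcp_pos']),st['force'])"
```

```text
[ 0.47023739 -0.29337621  0.04094599] [ 1.000e-01 -1.148e+02] [-0.13829881  1.46325788 -0.81581998]
```

View pics/w9.png

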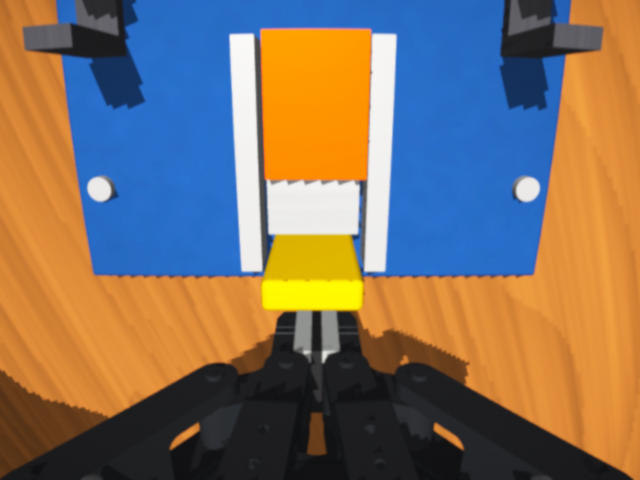

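Emit:
{"method": "servo_tool", "body": {"motion": [[[2.4,6.6,0],[0,0,0],-1],[[3.4,9.4,0],[0,0,0],-1],[[3.4,9.4,0],[0,0,0],-1],[[3.4,9.4,0],[0,0,0],-1],[[3.4,9.4,0],[0,0,0],-1],[[3.4,9.4,0],[0,0,0],-1],[[3.4,9.4,0],[0,0,0],-1],[[1.7,4.7,0],[0,0,0],-1]]}}

```text
time: 16.75
tcp_pos: [0.4941, -0.2288, 0.0411]
tcp_rot: [12.9, 89.6, -97.4]
force: [-3.2, -9.6, -0.3]
opening: -0.0001
```

```bash
python3 -c "
from loc import *
d=grab('wrist','w10'); st=state(); print(st['tcp_pos'],loc(st['tcp_pos']),st['force'])"
```

```text
[ 0.49430427 -0.22823796  0.04109303] [  0.3 -45.4] [-2.67733417 -6.96079811  1.02473351]
```

View pics/w10.png

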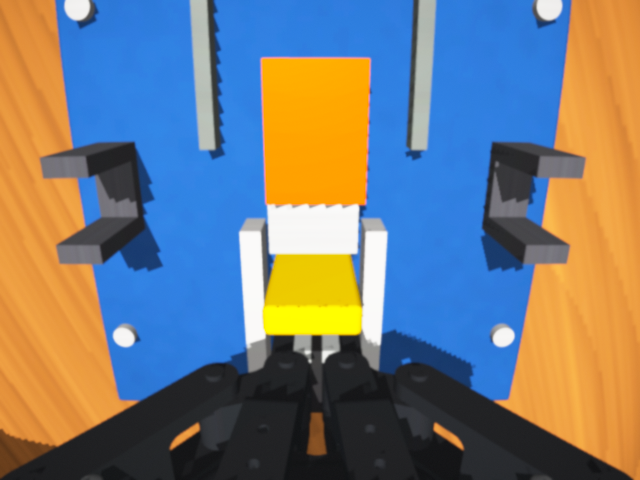

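Emit:
{"method": "servo_tool", "body": {"motion": [[[1.4,3.8,0],[0,0,0],-1],[[1,2.8,0],[0,0,0],-1],[[0.7,1.9,0],[0,0,0],-1],[[0.4,0.9,0],[0,0,0],-1],[[0.3,0.9,0],[0,0,0],-1],[[0,0,0],[0,0,0],-1],[[0,0,0],[0,0,0],-1],[[0,0,0],[0,0,0],-1]]}}

```text
time: 17.8
tcp_pos: [0.4969, -0.2211, 0.0412]
tcp_rot: [6.1, 89.3, -104.3]
force: [-6.0, -16.2, 0.6]
opening: 0.0004
```

```bash
python3 -c "
from loc import *
st=state(); print(st['tcp_pos'],loc(st['tcp_pos']),st['force'],st['force'][:2]@Y)"
```

```text
[ 0.49691644 -0.22114127  0.04117426] [  0.3 -37.8] [ -5.99614805 -16.15225155   0.61398149] -17.22912099987325
```

Emit:
{"method": "servo_tool", "body": {"motion": [[[0.4,0.9,0],[0,0,0],-1],[[0.3,0.9,0],[0,0,0],-1],[[0,0,0],[0,0,0],-1],[[0,0,0],[0,0,0],-1],[[0,0,0],[0,0,0],-1],[[0,0,0],[0,0,0],-1],[[0,0,0],[0,0,0],-1],[[0,0,0],[0,0,0],-1]]}}

```text
time: 18.8
tcp_pos: [0.4969, -0.2211, 0.0412]
tcp_rot: [3.1, 89.1, -107.3]
force: [-8.3, -21.4, 0.4]
opening: 0.0002
```

```bash
python3 -c "
from loc import *
d=grab('wrist','w11');st=state(); print(st['tcp_pos'],loc(st['tcp_pos']),st['force'],st['force'][:2]@Y)"
```

```text
[ 0.49692208 -0.22111355  0.04124226] [  0.3 -37.8] [ -8.20181763 -20.71312277  -0.632317  ] -22.270208677949825
```

View pics/w11.png

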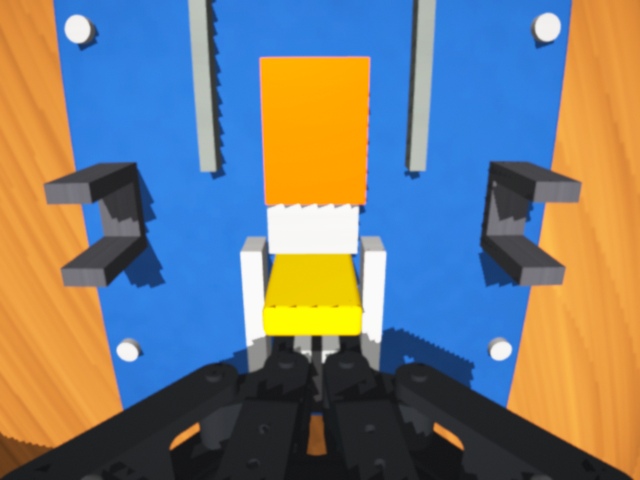

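Emit:
{"method": "servo_tool", "body": {"motion": [[[-1.7,-4.7,0],[0,0,0],-1],[[-3.4,-9.4,0],[0,0,0],-1],[[-4.8,-13.2,0],[0,0,0],-1],[[-4.8,-13.2,0],[0,0,0],-1],[[-4.8,-13.2,0],[0,0,0],-1],[[-4.8,-13.2,0],[0,0,0],-1],[[-4.8,-13.2,0],[0,0,0],-1],[[-3.4,-9.4,0],[0,0,0],-1]]}}

```text
time: 19.85
tcp_pos: [0.4655, -0.3034, 0.0399]
tcp_rot: [-147.2, 89.9, 102.7]
force: [-0.1, 0.0, 0.9]
opening: 0.0001
```

Emit:
{"method": "servo_tool", "body": {"motion": [[[-2,-5.5,0],[0,0,0],-1],[[0,0,20],[0,0,0],-1],[[0,0,30],[0,0,0],-1],[[0,0,30],[0,0,0],-1],[[0,0,30],[0,0,0],-1],[[0,0,20],[0,0,0],-1],[[0,0,0],[0,0,0],-1],[[0,0,0],[0,0,0],-1]]}}

```text
time: 20.85
tcp_pos: [0.4636, -0.3085, 0.1693]
tcp_rot: [-116.6, 89.9, 133.2]
force: [-0.4, 0.9, -0.8]
opening: 0.0001
```

```bash
python3 -c "
from loc import *
w=ld('w11'); print('stone@home',np.mean([loc(pz(w,*q,.032)) for q in [(260,57),(370,57),(369,205),(264,205)]],0))
d=grab('wrist','w12');d=grab('top','t12');d=grab('scene','s12');st=state(); print(st['time'],st['tcp_pos'],loc(st['tcp_pos']),st['force'])
crop('t12',205,165,445,290,3.3,'ct12')"
```

```text
stone@home [ 1.15  30.225]
21.0 [ 0.46342081 -0.308433    0.16902299] [  -1.1 -131.3] [-0.45263035 -0.65587088 -0.70412466]
```

View pics/w12.png

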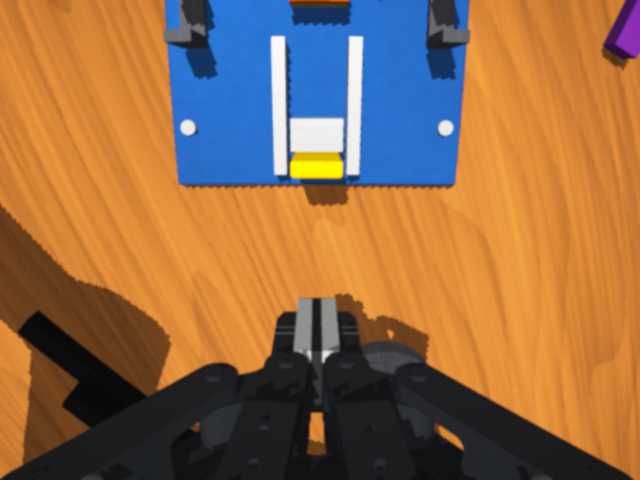

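View pics/ct12.png

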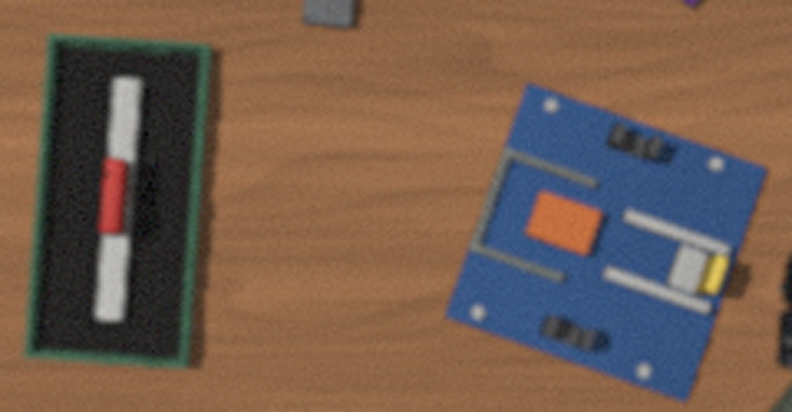

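View pics/s12.png

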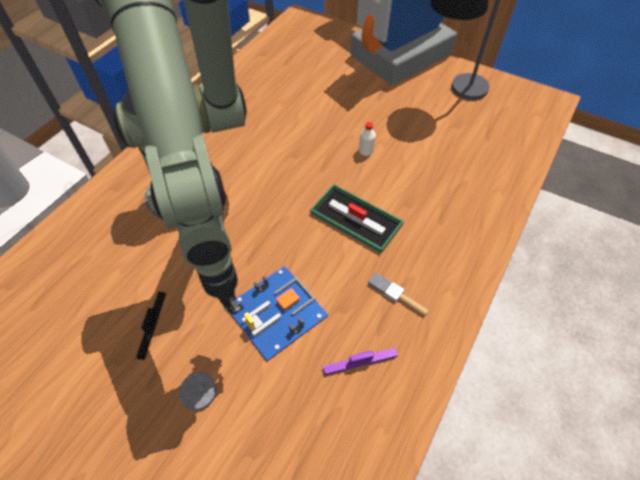

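The pictures show the bar flat in the tray (crop 115,198), the stone on the outlet (565,222) and the tab back at its rest place (715,273). The bottle, brush, buffing wheel and look-alikes have not moved. I'm handing the job in.

```bash
python3 -c "
from loc import *
w=ld('w12'); print('tab rear',loc((pz(w,291,179,.071)+pz(w,343,179,.071))/2))
print(job.close_job())"
```

```text
tab rear [ -0.  -95.9]
the job is handed in; nothing more can be done
None
```

The job is done and handed in at about 21 s of the 64 s allowed; no verdict was reported.

- **Bar:** I lifted it straight up out of both brackets by the red handle. It was lowered until the wrist felt about 8 N of floor contact, then released, and it lies flat with the handle up near the middle of the green tray.
- **Ejector:** I pushed the tab until it stopped. Another 2 mm of commanded push raised the force from 17 to 22 N with no movement, so it was against its stop. After the fingers backed off it sprang back, with its rear face measured at y = -95.9 mm (rest is -95 mm).
- **Stone:** The fingers did not touch it. With the ejector home it measured about x = +1, y = +30 mm of the holder, against an expected +32 mm. Its centre is on the outlet, between the side rims. By the dimensions its rear 9 to 11 mm still lies short of the outlet's near edge, which is as far as the full stroke carries it.
- **Everything else:** The bottle, brush, buffing wheel, and black and purple look-alikes look unmoved in the last pictures. The gripper is clear of everything. No other check failed or disagreed.

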